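Gauge the middle-sized spacer in the bench caliper

TASK

Three plain steel spacers of equal height stand on the rubber mat: take the middle-sized one (36 mm across) and stand it on the bed of the bench caliper, upright and centred between the jaws, after drawing the nearly shut sliding jaw back to make room. Let go of it, then slide the jaw gently shut until the spacer has pressed the sprung anvil about half-way back, never letting the anvil hit its stop. Leave it clamped like that, and leave everything else where it stands.

Things in the scene. Friction and masses are not known exactly. Their poses are not given: they have to be found in the camera images.
- caliper: bench caliper fixed to the table (place and yaw vary): dark foot plate 100 x 280 x 12 mm, on it a steel bed 56 mm wide (x) and 276 mm long (y) whose flat top is 30 mm above the table. Origin: centre of the foot plate's underside, z up; the jaw slides along y. A grey housing 50 x 50 x 46 mm high stands on the bed at y -132 to -82 mm and carries the sprung anvil.
- anvil (a joint): travel in m of the sprung anvil into the grey housing: 0 at rest, 0.012 hard against its stop (about 8 N). The visible gap between anvil plate and housing is 12 mm at rest, and 0 at the stop.
- anvil_face (a point): centre of the anvil's measuring face, 15.5 mm above the bed; at rest at y = -60 mm of the caliper; the face looks to the caliper's +y, 34 mm wide (x), 30 mm high from the bed, plate 10 mm thick. Axes as the caliper's.
- jaw (a joint): opening in m of the sliding jaw: the distance from its face to the resting anvil's face, 0 to 0.085; starts nearly shut. It grows as the jaw moves to the caliper's +y; drag about 10 N, so it stays where it is left (also against the anvil's spring).
- jaw_face (a point): centre of the sliding jaw's measuring face, 15.5 mm above the bed, looking to the caliper's -y; 34 mm wide, 30 mm high, plate 12 mm thick. Behind it (+y) runs a carriage 66 mm wide, 73 mm long, its top 16.5 mm above the bed. Axes as the caliper's.
- jaw_grip (a point): middle of the finger grip on the jaw's carriage, at which to push or pull the jaw: an upright post 26 mm (x) by 16 mm (y), from 16.5 to 62.5 mm above the bed; this point is 45 mm above the bed and 55 mm behind the jaw's face.
- spacer_mid: plain steel spacer, upright cylinder 36 mm in diameter, 40 mm high, with a 15 mm bore showing on top; the middle-sized of three look-alikes, the one to be gauged. Origin: centre of its underside, z along its axis. 0.2 to 0.4 kg.
- spacer_small: look-alike spacer 29 mm in diameter, 40 mm high, otherwise the same; to be left alone
- spacer_large: look-alike spacer 43 mm in diameter, 40 mm high, otherwise the same; to be left alone
- mat: black rubber mat fixed on the table, 240 (x) x 260 (y) x 3 mm, on which the spacers stand at 3 mm; origin: centre of its underside
- grease_tin: low dark tin with a bright lid, on the mat, 54 mm across, 38 mm high; not needed. Origin: centre of its underside
- carton: small cardboard box on the mat, 50 x 36 x 30 mm high; not needed. Origin: centre of its underside
- bolt: hex bolt standing on its head in the middle of the mat, head 28 mm across and 12 mm high, shank 16 mm, 50 mm high in all; not needed. Origin: centre of its underside
- small_jar: small white jar beside the caliper, 48 mm across, 42 mm high; not needed. Origin: centre of its underside
- wrench: 150 mm spanner lying flat beside the caliper, along its own x; not needed. Origin: centre of its underside
- spray_can: upright can, 60 mm across, 180 mm high; not needed. Origin: centre of its underside
- oil_bottle: upright black bottle, 70 mm across, 190 mm high; not needed. Origin: centre of its underside
- paint_can: squat can, 70 mm across, 70 mm high; not needed. Origin: centre of its underside
There are look-alikes about, which are no part of the job. Leave any pink or turquoise look-alike of the spacer_mid alone.

How it is judged:
By the outcome, as a careful person would: the job done as asked, in the order asked, and still so for the second after the job is handed in, with the robot touching nothing.
It also fails if it takes over 67 s, if anything falls off the work surface, if the arm or the gripper's body presses on something with over 40 N, if the wrist force passes 120 N, or if a joint passes its speed limit or range.

ROBOT

A 7-joint arm with a two-finger parallel gripper is mounted at the origin on the work surface. World frame = base frame: x ahead of the robot, y to its left, z up, the work surface at z = 0. Lengths are in m, angles in rad, forces in N, time in s.
With the tool pointing down it reaches from about 0.375 to 0.925 m from the base axis. Payload 3.1 kg.
Tool frame: the origin (TCP) lies midway between the tips of the shut fingers; the grasp point (between the pads) lies pinch_z behind it (pinch_z is the distance from the TCP to the grasp point, in m); z points along the fingers, y is the line along which they close (so a half turn about z gives the same grasp; the last joint's range is limited). The gripper opens to 85 mm and grips with 20 to 120 N. Pads are 22 mm wide; open, the fingers measure 114 mm over their backs; the gripper's body (76 mm by 85 mm) begins 54 mm behind the grasp point. The pads swing forward as they close: fully open they stand 13 mm farther back than shut.
Start: joints at [1.075, 0.383, 0.044, 1.598, -0.018, 1.161, -0.05], TCP at [0.252, -0.599, 0.21] pointing down, gripper open.
Joint ranges: [-2.61, 2.61], [-0.41, 2.15], [-1.48, 1.57], [0, 2.5], [-1.57, 4.71], [0.05, 1.97], [-2.85, 2.85]. Speed limits (rad/s): [2.79, 2.79, 3.14, 3.14, 3.14, 3.14, 3.14].

INTERFACE

Orientations are given as a 3x3 rotation matrix whose columns are the frame's x, y, z axes.
In Python, from workcell import * gives the robot as it stands. The module is installed in compiled form; this text tells all that it offers.
- The arm moves only by the tool carry_out, never from a script. Its argument "rows" is a list of rows, each a list of 5 numbers: the opening, from -1 (shut) to 1 (fully open), then the shift along the tool's x, y, z normalised to -1 to 1, where 1 is 300 mm, then the turn about the tool's z normalised to -1 to 1, where 1 is 1.5 rad. A call has 1 to 20 rows; each row is the pose to reach, as a shift and turn from the pose commanded when the call began, along the tool's axes at that moment; what a row does not reach only later rows make up. A row lasts 1/10 s, in which the tool goes at most 50 mm and 8.59 degrees, less where a joint would pass 70% of its speed; a pose out of reach is approached as far as the arm can. A call with a number of a shift or a turn outside -1 to 1 is refused whole. A call with a gripper value outside its range is refused whole. The fingers move at their own pace and stop on an object; the grip force is fixed at half the most. Time passes only in rows, so rows that repeat a pose let the fingers close. It gives the time, the measured TCP pose, the force, the opening and the grip force at its end, in the units of the state.
- observe(): the state, without advancing time (a new reading comes with each control period).
- get_image(name): name is "scene" or "top" or "wrist"; returns a dict with "color" (384x512x3 uint8, red, green, blue), "depth" (384x512 float32, m along the optical axis (not along the pixel's ray), 0 where there is no reading), "fx", "fy", "cx", "cy" (pixels), "dist" ([k1, k2, p1, p2, k3] as OpenCV has them; the pictures are not rectified), "origin" and "attitude" of the camera in the world. Camera axes: x right, y up, looking along -z (the intrinsics and any distortion apply to the point x, -y, -z); pixel columns grow to the right and rows downward; lengths in m; the calibration is good to about 2 mm. A picture is of the moment at which its call begins.
- close_job(): hands the job in; it is judged then, once.
The state is a dict: "clock": time; "q": joint angles; "qvel": joint speeds; "joint_torque": joint torques, N m; "position": TCP position; "tool_rot": TCP orientation; "ft_force": force on the tool from outside, world axes, zero at the start; "ft_torque": the same for the moment, N m; "grip_width": finger opening in m; "gripper_force": force on a finger pad.
Only numpy, scipy, OpenCV 4.12 (cv2) and the standard library are available. Lean on these libraries where they do the work, as an engineer would, in place of code of your own. Each camera call takes 0.05 s, during which the arm holds its last target. There are 200 camera calls.

## Working session

There is one attempt and no reset: what is moved stays moved. The work goes in short steps, Python scripts to look and compute and a tool call to move; the robot and the scene stay as the last step left them, time stands still between calls to the robot, and variables do not carry over. Pictures are saved under pics/ and viewed, at most 10 in all, crops included, and the job is handed in when it is done.

Besides the shell and the picture viewer there is one more tool, called after ">>>" as a command line: name --pt "numbers of a row" for each row, then --argument value for the rest. carry_out: Moves the arm, as the interface text tells. Scaled input: -1 to 1 covers 300 mm each way for a shift and 1.5 rad each way for a turn. Its arguments: {"type":"object","properties":{"rows":{"type":"array"}},"required":["rows"]}

```bash
mkdir -p pics; cat > h.py <<'E'
from workcell import *
import numpy as np, cv2
def grab(n,fn=None):
    im=get_image(n)
    if fn: cv2.imwrite(fn,im["color"][...,::-1])
    np.savez(n+'.npz',**im); return im
def K(im): return np.array([[im["fx"],0,im["cx"]],[0,im["fy"],im["cy"]],[0,0,1.]])
def ray(im,uv):
    p=cv2.undistortPoints(np.array(uv,float).reshape(-1,1,2),K(im),np.array(im["dist"],float))[:,0]
    d=np.c_[p[:,0],-p[:,1],-np.ones(len(p))]
    return d@np.array(im["attitude"]).T
def atz(im,uv,z):
    d=ray(im,uv); o=np.array(im["origin"]); return o+d*((z-o[2])/d[:,2])[:,None]
def cloud(im):
    h,w=im["depth"].shape; u,v=np.meshgrid(np.arange(w),np.arange(h))
    d=ray(im,np.c_[u.ravel(),v.ravel()]); 
    return (np.array(im["origin"])+d*im["depth"].reshape(-1,1)).reshape(h,w,3)
def proj(im,P):
    c=(np.atleast_2d(P)-im["origin"])@np.array(im["attitude"]); c=c*[1,-1,-1]
    return cv2.projectPoints(c,np.zeros(3),np.zeros(3),K(im),np.array(im["dist"],float))[0][:,0]
E
python3 - <<'E'
from h import *
s=observe(); print({k:np.round(v,3).tolist() for k,v in s.items()})
for n in ["scene","top","wrist"]:
    im=grab(n); 
    cv2.imwrite(f'pics/{n}0.png',cv2.resize(im["color"][...,::-1],(800,600),interpolation=cv2.INTER_CUBIC))
    print(n,im["origin"],np.round(im["attitude"],3).tolist(),im["fx"],im["dist"])
E
```

```text
{'clock': 0.0, 'q': [1.075, 0.384, 0.044, 1.6, -0.018, 1.161, -0.05], 'qvel': [0.001, 0.001, -0.001, -0.0, 0.001, 0.001, 0.0], 'joint_torque': [0.0, -43.346, 1.024, -24.951, 0.01, 0.011, -0.0], 'position': [0.251, -0.598, 0.208], 'tool_rot': [[0.922, 0.387, -0.001], [0.387, -0.922, 0.002], [-0.0, -0.003, -1.0]], 'ft_force': [0.033, -0.486, -1.115], 'ft_torque': [-0.01, 0.012, 0.024], 'gripper_force': 0.0, 'grip_width': 0.086}
scene [0.93782963 0.41545963 0.84266323] [[-0.688, -0.608, 0.396], [0.726, -0.568, 0.388], [-0.011, 0.554, 0.833]] 359.23996170806714 [-0.06192697  0.          0.          0.          0.        ]
top [0.41554178 0.07720818 1.12069853] [[0.006, 0.988, -0.152], [-1.0, 0.009, 0.018], [0.02, 0.152, 0.988]] 390.84139731153493 [0.00492132 0.         0.         0.         0.        ]
wrist [ 0.31683356 -0.57146997  0.37268715] [[0.387, 0.885, 0.259], [-0.922, 0.372, 0.107], [-0.002, -0.28, 0.96]] 339.66142903210266 [-0.07977937  0.          0.          0.          0.        ]
```

View pics/top0.png

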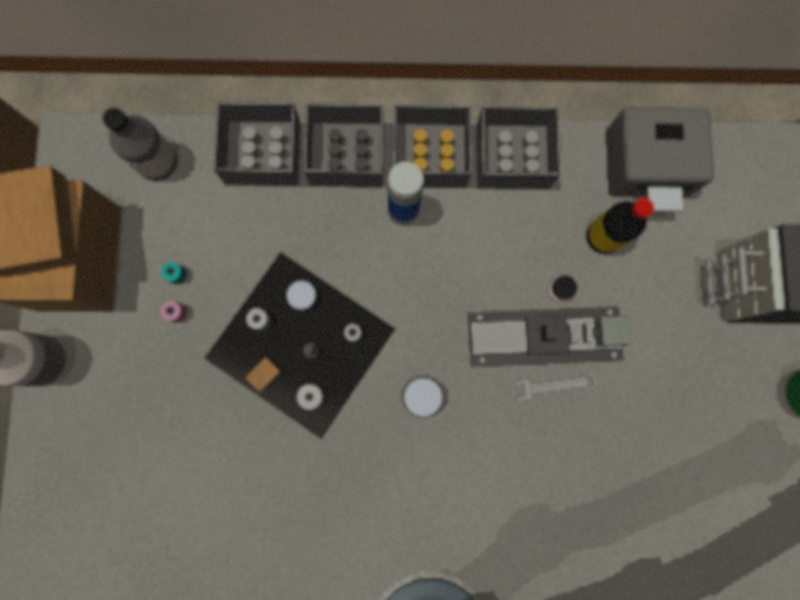

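View pics/scene0.png

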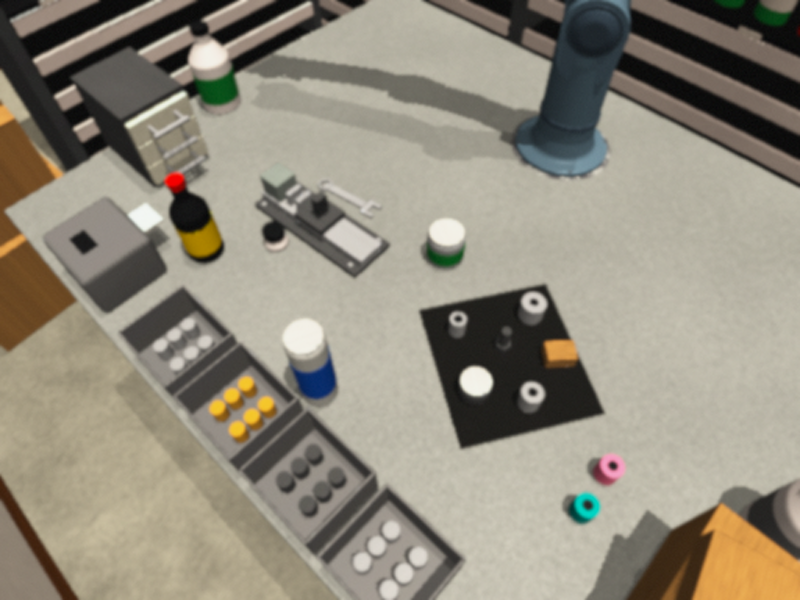

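The top view shows the caliper at about (547,337), with its housing to the right at (615,332), and the mat with spacers at (257,318), (352,332) and (310,397). The scene view shows the same layout. The pink and turquoise look-alikes are off the mat. Next I'll measure from the depth of both views.

```bash
cat > m.py <<'E'
from h import *
ims={n:dict(np.load(n+'.npz')) for n in ["top","scene"]}
s=512/800
for n,pts in {"top":dict(A=(257,318),B=(352,332),C=(310,397)),"scene":dict(A=(532,395),B=(458,322),C=(533,305))}.items():
    im=ims[n]; P=cloud(im)
    for k,(u,v) in pts.items():
        c=atz(im,[(u*s,v*s)],0.043)[0]
        m=(np.hypot(P[...,0]-c[0],P[...,1]-c[1])<0.04)&(P[...,2]>0.033)&(P[...,2]<0.06)
        # top-disc: keep the upper layer
        zt=np.median(P[...,2][m]); m&=abs(P[...,2]-zt)<0.006
        Q=P[m]; (cx,cy),r=cv2.minEnclosingCircle(Q[:,:2].astype(np.float32))
        print(n,k,'atz',c[:2].round(4),'mean',Q[:,:2].mean(0).round(4),'circ',round(cx,4),round(cy,4),'d',round(2*r,4),'zt',zt.round(4),len(Q))
im=ims["top"];P=cloud(im)
# caliper: slab at heights
c=atz(im,[(547*s,337*s)],0.02)[0]; print(c)
near=(abs(P[...,0]-c[0])<0.09)&(abs(P[...,1]-c[1])<0.18)
for lo,hi in [(0.008,0.018),(0.026,0.034),(0.042,0.05),(0.056,0.064),(0.072,0.08),(0.086,0.1)]:
    m=near&(P[...,2]>lo)&(P[...,2]<hi); Q=P[m]
    if len(Q)>5:
        (x,y),(w,h),a=cv2.minAreaRect(Q[:,:2].astype(np.float32)); print(lo,hi,len(Q),np.round([x,y,w,h,a],4),np.median(Q[:,2]).round(4))
for n,b in dict(top=(285,175,420,250),scene=(150,95,260,180)).items():
    x0,y0,x1,y1=b; cr=ims[n]["color"][y0:y1,x0:x1,::-1]
    cv2.imwrite(f'pics/{n}_cal.png',cv2.resize(cr,None,fx=5.5,fy=5.5,interpolation=cv2.INTER_CUBIC))
E
python3 m.py
```

```text
top A atz [0.5474 0.3083] mean [0.5471 0.3095] circ 0.547 0.3101 d 0.0359 zt 0.0422 132
top B atz [0.5239 0.14  ] mean [0.5237 0.1399] circ 0.5239 0.1398 d 0.0282 zt 0.0424 84
top C atz [0.4099 0.2109] mean [0.411 0.213] circ 0.4113 0.2134 d 0.0429 zt 0.0423 200
scene A atz [0.5484 0.3154] mean [0.5454 0.3138] circ 0.5448 0.3133 d 0.0371 zt 0.044 171
scene B atz [0.5259 0.1473] mean [0.5222 0.1431] circ 0.5211 0.1425 d 0.0299 zt 0.0438 92
scene C atz [0.4131 0.2187] mean [0.4091 0.2165] circ 0.4077 0.2155 d 0.0441 zt 0.0444 186
[ 0.52009585 -0.21233051  0.02      ]
0.008 0.018 1330 [ 0.521  -0.2112  0.1776  0.2797  0.4212] 0.0114
0.026 0.034 823 [ 0.5489 -0.2072  0.118   0.2722  5.2805] 0.0292
0.042 0.05 550 [ 0.5509 -0.2523  0.1163  0.1685  3.4552] 0.0455
0.056 0.064 136 [ 0.5231 -0.2514  0.0469  0.1189  3.0904] 0.0596
0.072 0.08 320 [ 0.5273 -0.2665  0.0492  0.1519  1.3055] 0.0753
0.086 0.1 65 [ 0.5221 -0.1997  0.0249  0.016   1.6484] 0.0913
```

View pics/top_cal.png

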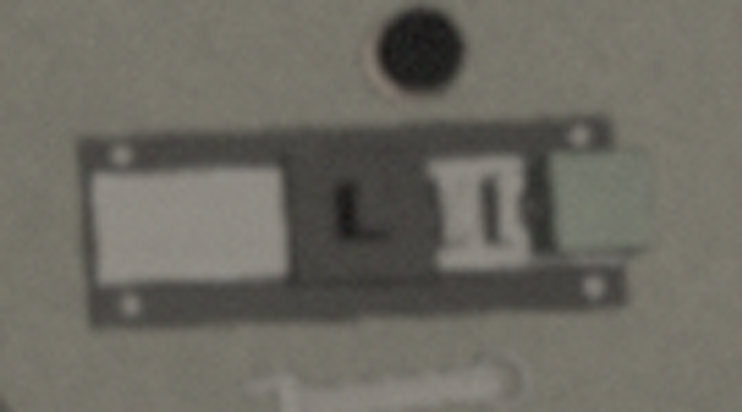

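Spacer A (36 mm) is spacer_mid, at about (0.546, 0.312). The crop shows the housing on the right, the anvil and jaw plates left of it, the post at (350,210) and bare bed on the left. The foot's corners are near (80,138), (608,118), (627,305) and (92,328).

```bash
cat > m2.py <<'E'
from h import *
import workcell
print([ (k,getattr(workcell,k)) for k in dir(workcell) if k[0]!='_'][:12])
im=dict(np.load('top.npz'))
c=np.array([(80,138),(608,118),(627,305),(92,328)])/5.5+[285,175]
W=atz(im,c,0.012); print(W.round(4)); print('centre',W.mean(0)[:2])
d=(W[0]-W[1]+W[3]-W[2])[:2]; print('yaw y-axis',np.degrees(np.arctan2(-d[0],d[1])),np.hypot(*(W[0]-W[1])[:2]),np.hypot(*(W[0]-W[3])[:2]))
P=cloud(im)
for n,(u,v) in dict(oil=(640,208),spray=(405,180)).items():
    print(n,P[int(v*.64)-1:int(v*.64)+2,int(u*.64)-1:int(u*.64)+2].reshape(-1,3).mean(0))
E
python3 m2.py
```

```text
[('PlanningError', <class 'workcell.PlanningError'>), ('close_job', <function connect.<locals>.done at 0x7fb6ef2276a0>), ('get_image', <function make.<locals>.drawn_camera at 0x7fb6ef227f60>), ('observe', <function make.<locals>.<lambda> at 0x7fb6ef2b04a0>), ('pinch_z', 0.0187)]
[[ 0.5645 -0.0702  0.012 ]
 [ 0.5776 -0.3478  0.012 ]
 [ 0.4799 -0.353   0.012 ]
 [ 0.4659 -0.0753  0.012 ]]
centre [ 0.52195738 -0.21159526]
yaw y-axis 2.784738753373121 0.2779271677161534 0.0986853064931736
oil [ 0.71149733 -0.32130939  0.18906537]
spray [0.75688754 0.051865   0.1792163 ]
```

```bash
cat >> h.py <<'E'
def go(p,ang=None):
    "scaled shift (tool axes) and turn to bring the TCP to p with tool x at world angle ang (deg)"
    s=observe(); R=np.array(s["tool_rot"]); d=R.T@(np.array(p)-s["position"])/0.3
    a=np.degrees(np.arctan2(R[1,0],R[0,0])); t=0 if ang is None else -np.radians((ang-a+180)%360-180)/1.5
    print('row',d.round(4),round(t,4),'| pos',np.round(s["position"],4),'ang',round(a,2),'t',s["clock"],'w',round(s["grip_width"],4),'gf',round(s["gripper_force"],1),'F',np.round(s["ft_force"],1))
E
python3 -c "
from h import *
go([0.522,-0.20,0.21],2.78)"
```

```text
row [ 1.346  -0.8753 -0.0031] 0.2329 | pos [ 0.2515 -0.5985  0.2086] ang 22.8 t 0.15 w 0.0852 gf 0.0 F [ 1.2 -0.1  0.4]
```

>>> carry_out --pt "1 1.0 -0.65 0 0.2" --pt "1 1.0 -0.65 0 0.2" --pt "1 1.0 -0.65 0 0.2" --pt "1 1.0 -0.65 0 0.2" --pt "1 1.0 -0.65 0 0.2" --pt "1 1.0 -0.65 0 0.2" --pt "1 1.0 -0.65 0 0.2" --pt "1 1.0 -0.65 0 0.2" --pt "1 1.0 -0.65 0 0.2"

```text
clock: 1.05
position: [0.4545, -0.3001, 0.2095]
tool_rot: [[0.995, 0.104, 0.0], [0.104, -0.995, 0.001], [0.0, -0.001, -1.0]]
ft_force: [-0.6, -0.4, 0.1]
grip_width: 0.0852
gripper_force: 0.0
```

```bash
python3 -c "
from h import *
go([0.522,-0.20,0.21],2.78)"
```

```text
row [ 0.2585 -0.3082 -0.0015] 0.0373 | pos [ 0.4545 -0.3001  0.2095] ang 5.99 t 1.05 w 0.0852 gf 0.0 F [-0.6 -0.4  0.1]
```

>>> carry_out --pt "0 0.26 -0.31 0 0.037" --pt "0 0.26 -0.31 0 0.037" --pt "0 0.26 -0.31 0 0.037" --pt "0 0.26 -0.31 0 0.037" --pt "0 0.26 -0.31 0 0.037"

```text
clock: 1.55
position: [0.5203, -0.2055, 0.2093]
tool_rot: [[0.999, 0.04, -0.001], [0.04, -0.999, -0.001], [-0.001, 0.001, -1.0]]
ft_force: [-0.4, -1.1, -0.3]
grip_width: 0.0427
gripper_force: 0.0
```

```bash
python3 -c "
from h import *
go([0.522,-0.20,0.21],2.78)
im=grab('wrist'); cv2.imwrite('pics/w1.png',cv2.resize(im['color'][...,::-1],(800,600),interpolation=cv2.INTER_CUBIC))"
```

```text
row [ 0.0064 -0.018  -0.0024] -0.0057 | pos [ 0.5203 -0.2055  0.2093] ang 2.29 t 1.55 w 0.0427 gf 0.0 F [-0.4 -1.1 -0.3]
```

View pics/w1.png

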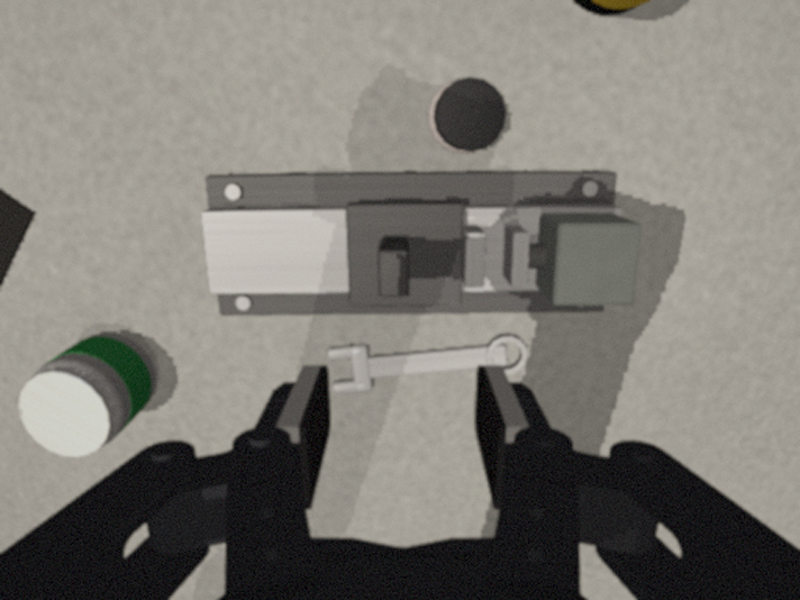

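The wrist view shows the foot corners at (207,175), (615,172), (603,310) and (220,314). The post is at (393,275), the jaw plate at (475,258), the anvil plate at (518,256) and the housing at (597,260). I'll fit the caliper pose from the depth.

```bash
cat > m3.py <<'E'
from h import *
im=dict(np.load('wrist.npz')); P=cloud(im)
c0=np.array([0.522,-0.2116]); a=np.radians(2.78)
def loc(P,c,a): 
    d=P[...,:2]-c; return np.stack([d[...,0]*np.cos(a)+d[...,1]*np.sin(a),-d[...,0]*np.sin(a)+d[...,1]*np.cos(a)],-1)
L=loc(P,c0,a); Z=P[...,2]
near=(abs(L[...,0])<0.06)&(abs(L[...,1])<0.15)
for n,z in dict(post=.0925,housing=.076,plates=.061,carr=.0465,bed=.03).items():
    m=near&(abs(Z-z)<0.004); 
    if n=='plates': m&=(abs(L[...,0])<0.03)
    m=cv2.morphologyEx(m.astype(np.uint8),cv2.MORPH_OPEN,np.ones((2,2)))
    nc,lab,st,_=cv2.connectedComponentsWithStats(m)
    for i in range(1,nc):
        if st[i,4]<25: continue
        Q=L[lab==i]; R=cv2.minAreaRect(P[lab==i][:,:2].astype(np.float32))
        lo,hi=np.percentile(Q,[2,98],0); print(n,st[i,4],'lo',lo.round(4),'hi',hi.round(4),'mid',((lo+hi)/2).round(4),'z',np.median(Z[lab==i]).round(4),'rect',np.round(R[0],4),np.round(R[1],4),round(R[2],2))
k=512/800
W=atz(im,np.array([(207,175),(615,172),(603,310),(220,314)])*k,0.012); print(W.round(4),W.mean(0).round(4))
d=(W[0]-W[1]+W[3]-W[2])[:2]; print(np.degrees(np.arctan2(-d[0],d[1])))
E
python3 m3.py
```

```text
post 550 lo [-0.0262  0.001 ] hi [0.0124 0.0169] mid [-0.0069  0.0089] z 0.0923 rect [ 0.5431 -0.2017] [0.0962 0.0162] 2.51
housing 2819 lo [-0.0415 -0.1647] hi [ 0.0233 -0.0839] mid [-0.0091 -0.1243] z 0.076 rect [ 0.5287 -0.2891] [0.2004 0.0732] 74.17
plates 116 lo [-0.0206 -0.0845] hi [ 0.0236 -0.0824] mid [ 0.0015 -0.0834] z 0.0646 rect [ 0.5271 -0.2944] [0.0462 0.0021] 0.12
plates 381 lo [-0.0251 -0.0783] hi [ 0.0151 -0.0608] mid [-0.005  -0.0696] z 0.0605 rect [ 0.553  -0.2551] [0.1265 0.0285] 41.2
plates 448 lo [-0.026  -0.0503] hi [ 0.0151 -0.0337] mid [-0.0054 -0.042 ] z 0.0604 rect [ 0.548  -0.2392] [0.1103 0.0253] 27.28
carr 4064 lo [-0.0333 -0.0327] hi [0.0306 0.038 ] mid [-0.0014  0.0026] z 0.0465 rect [ 0.5343 -0.2086] [0.1143 0.0782] 3.52
carr 39 lo [ 0.0087 -0.0846] hi [ 0.0239 -0.0824] mid [ 0.0163 -0.0835] z 0.0506 rect [ 0.5423 -0.2937] [0.0019 0.0159] 84.81
bed 1514 lo [-0.0336 -0.1317] hi [ 0.027 -0.037] mid [-0.0033 -0.0844] z 0.0302 rect [ 0.5296 -0.273 ] [0.166  0.0861] 76.22
bed 4788 lo [-0.028   0.0425] hi [0.0258 0.1342] mid [-0.0011  0.0883] z 0.0301 rect [ 0.5208 -0.1404] [0.0861 0.1672] 21.27
[[ 0.5645 -0.0727  0.012 ]
 [ 0.5777 -0.348   0.012 ]
 [ 0.4799 -0.3536  0.012 ]
 [ 0.4659 -0.0765  0.012 ]] [ 0.522  -0.2127  0.012 ]
2.812743195300745
```

```bash
python3 -c "
from h import *
go([0.521,-0.2025,0.057],2.8)"
```

```text
row [ 0.0054 -0.0135  0.5076] -0.0072 | pos [ 0.5198 -0.2064  0.2093] ang 2.18 t 1.6 w 0.0427 gf 0.0 F [ 0.3 -0.5 -0.1]
```

>>> carry_out --pt "0 0.005 -0.013 0.15 -0.007" --pt "0 0.005 -0.013 0.3 -0.007" --pt "0 0.005 -0.013 0.35 -0.007" --pt "0 0.005 -0.013 0.35 -0.007" --pt "0 0.005 -0.013 0.35 -0.007"

```text
clock: 2.1
position: [0.5232, -0.2009, 0.1059]
tool_rot: [[0.999, 0.05, 0.002], [0.05, -0.999, -0.001], [0.001, 0.001, -1.0]]
ft_force: [0.3, 0.1, 1.3]
grip_width: 0.0424
gripper_force: 0.0
```

```bash
python3 -c "
from h import *
go([0.521,-0.2025,0.057],2.8)"
```

```text
row [-0.008   0.0047  0.1631] 0.0011 | pos [ 0.5232 -0.2009  0.1059] ang 2.89 t 2.1 w 0.0424 gf 0.0 F [0.3 0.1 1.3]
```

>>> carry_out --pt "0 -0.006 0.005 0.08 0" --pt "0 -0.006 0.005 0.163 0" --pt "0 -0.006 0.005 0.163 0" --pt "0 -0.006 0.005 0.163 0" --pt "-1 -0.006 0.005 0.163 0" --pt "-1 -0.006 0.005 0.163 0" --pt "-1 -0.006 0.005 0.163 0" --pt "-1 -0.006 0.005 0.163 0" --pt "-1 -0.006 0.005 0.163 0" --pt "-1 -0.006 0.005 0.163 0"

```text
clock: 3.1
position: [0.5229, -0.201, 0.0582]
tool_rot: [[0.999, 0.053, 0.004], [0.053, -0.999, -0.001], [0.003, 0.001, -1.0]]
ft_force: [-0.8, 0.9, 7.7]
grip_width: 0.0145
gripper_force: 61.6
```

```bash
python3 -c "
from h import *
go([0.521,-0.2025,0.057],2.8)"
```

```text
row [-0.0066  0.0048  0.004 ] 0.0025 | pos [ 0.5229 -0.201   0.0582] ang 3.02 t 3.1 w 0.0145 gf 61.6 F [-0.8  0.9  7.7]
```

>>> carry_out --pt "-1 0 -0.017 0 0" --pt "-1 0 -0.034 0 0" --pt "-1 0 -0.05 0 0" --pt "-1 0 -0.067 0 0" --pt "-1 0 -0.084 0 0" --pt "-1 0 -0.1 0 0" --pt "-1 0 -0.117 0 0" --pt "-1 0 -0.134 0 0" --pt "-1 0 -0.15 0 0" --pt "-1 0 -0.167 0 0" --pt "-1 0 -0.175 0 0" --pt "-1 0 -0.175 0 0"

```text
clock: 4.3
position: [0.5207, -0.1551, 0.0582]
tool_rot: [[0.999, 0.05, 0.006], [0.05, -0.999, -0.008], [0.006, 0.009, -1.0]]
ft_force: [1.2, -9.1, 2.1]
grip_width: 0.0142
gripper_force: 61.1
```

```bash
python3 -c "
from h import *
go([0.521,-0.2025,0.057],2.8)"
```

```text
row [-0.0067  0.1578  0.0053] 0.0005 | pos [ 0.5207 -0.1551  0.0582] ang 2.84 t 4.3 w 0.0142 gf 61.1 F [ 1.2 -9.1  2.1]
```

>>> carry_out --pt "-0.2 0 0 0 0" --pt "-0.1 0 0 0 0" --pt "0 0 0 -0.1 0" --pt "0 0 0 -0.25 0" --pt "0 0 0 -0.4 0" --pt "0.4 0 0 -0.5 0" --pt "0.4 0 0 -0.5 0"

```text
clock: 5.0
position: [0.5224, -0.1477, 0.2117]
tool_rot: [[0.998, 0.055, 0.011], [0.055, -0.999, -0.002], [0.011, 0.003, -1.0]]
ft_force: [0.5, -0.7, -0.7]
grip_width: 0.0598
gripper_force: 0.0
```

```bash
python3 -c "
from h import *
go([0.546,0.312,0.21],2.8); print(np.round(observe()['q'],3))"
```

```text
row [ 0.1622 -1.5259  0.0032] 0.0039 | pos [ 0.5224 -0.1477  0.2117] ang 3.14 t 5.0 w 0.0598 gf 0.0 F [ 0.5 -0.7 -0.7]
[ 0.393  0.184 -0.215  1.854  0.044  1.097 -1.354]
```

>>> carry_out --pt "0.4 0.1 -1.0 0 -0.9" --pt "0.4 0.1 -1.0 0 -0.9" --pt "0.4 0.1 -1.0 0 -0.9" --pt "0.4 0.1 -1.0 0 -0.9" --pt "0.4 0.1 -1.0 0 -0.9" --pt "0.4 0.1 -1.0 0 -0.9" --pt "0.4 0.1 -1.0 0 -0.9" --pt "0.4 0.1 -1.0 0 -0.9" --pt "0.4 0.1 -1.0 0 -0.9"

```text
clock: 5.9
position: [0.5306, 0.1545, 0.2043]
tool_rot: [[0.157, 0.988, -0.003], [0.988, -0.157, 0.0], [-0.0, -0.003, -1.0]]
ft_force: [0.4, -0.7, 0.1]
grip_width: 0.0601
gripper_force: 0.0
```

```bash
python3 -c "
from h import *
go([0.546,0.312,0.18],92.8); print(np.round(observe()['q'],3))"
```

```text
row [ 0.5265 -0.0317  0.0808] -0.138 | pos [0.5306 0.1545 0.2043] ang 80.94 t 5.9 w 0.0601 gf 0.0 F [ 0.4 -0.7  0.1]
[ 0.138  0.257 -0.567  1.814  0.151  1.116 -0.64 ]
```

```bash
cat > sp.py <<'E'
from h import *
def spacer(c0,zt=0.043):
    im=grab('wrist'); P=cloud(im); c=np.array(c0)
    m=(np.hypot(P[...,0]-c[0],P[...,1]-c[1])<0.035)&(abs(P[...,2]-zt)<0.005)
    if m.sum()<30: print('few',m.sum()); return
    Q=P[m]; (x,y),r=cv2.minEnclosingCircle(Q[:,:2].astype(np.float32)); 
    u=np.argwhere(m)[:,::-1]; (cu,cv),(w,h),a=cv2.fitEllipse(cv2.convexHull(u.astype(np.int32)))
    print('n',m.sum(),'zt',np.median(Q[:,2]).round(4),'mec',round(x,4),round(y,4),'d',round(2*r,4),'ellipse px',round(cu,1),round(cv,1),'->',atz(im,[(cu,cv)],zt)[0].round(4), 'ray', ray(im,[(cu,cv)])[0].round(4),'o',np.round(im['origin'],4))
E
python3 -c "
from sp import *
spacer((0.546,0.312))"
```

```text
n 403 zt 0.043 mec 0.5444 0.3031 d 0.0319 ellipse px 247.0 -1.0 -> [0.5445 0.3037 0.043 ] ray [ 0.0091  0.2725 -1.121 ] o [0.5419 0.2245 0.3685]
```

>>> carry_out --pt "0.4 0.52 -0.03 0.0 -0.138" --pt "0.4 0.52 -0.03 0.0 -0.138" --pt "0.4 0.52 -0.03 0.0 -0.138" --pt "0.4 0.52 -0.03 0.08 -0.138" --pt "0.4 0.52 -0.03 0.08 -0.138" --pt "0.4 0.52 -0.03 0.08 -0.138"

```text
clock: 6.55
position: [0.5484, 0.3069, 0.1801]
tool_rot: [[-0.038, 0.999, -0.003], [0.999, 0.038, -0.003], [-0.002, -0.003, -1.0]]
ft_force: [1.8, -0.7, -0.7]
grip_width: 0.0599
gripper_force: 0.0
```

```bash
python3 -c "
from sp import *
spacer((0.546,0.312));go([0.546,0.312,0.003],92.8)
im=dict(np.load('wrist.npz')); cv2.imwrite('pics/w2.png',cv2.resize(im['color'][...,::-1],(800,600),interpolation=cv2.INTER_CUBIC))"
```

```text
n 1183 zt 0.0431 mec 0.5459 0.3103 d 0.0359 ellipse px 255.5 166.1 -> [0.5459 0.3109 0.043 ] ray [ 2.000e-04 -2.183e-01 -9.782e-01] o [0.5459 0.3781 0.3442]
row [ 0.0203 -0.0104  0.5938] -0.0083 | pos [0.5496 0.3064 0.1811] ang 92.08 t 6.6 w 0.0595 gf 0.0 F [-0.  -0.6  0.5]
```

View pics/w2.png

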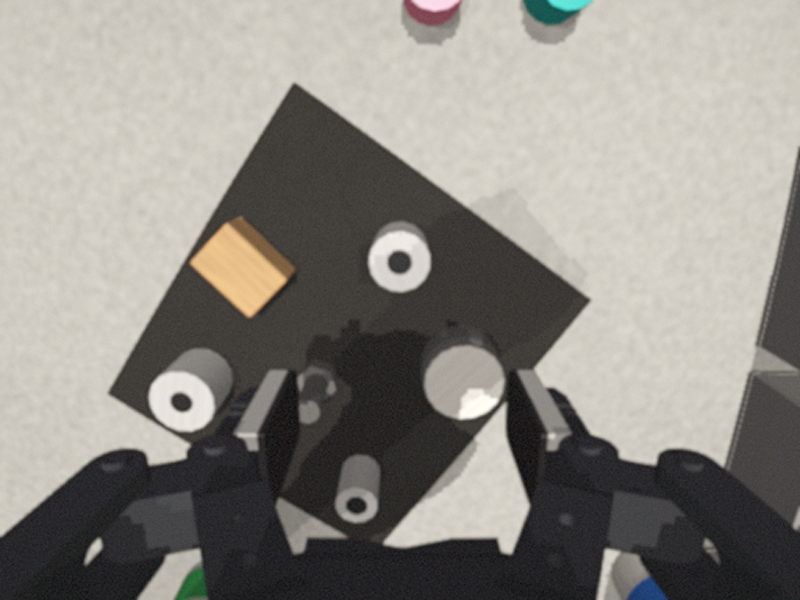

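The wrist view shows spacer_mid at (399,260), with both fingers clear of the tin and the carton. Two views agree on (0.546, 0.311) with its top at 43 mm, so I'll lower over it.

>>> carry_out --pt "0.4 0.014 -0.01 0.15 -0.008" --pt "0.4 0.014 -0.01 0.3 -0.008" --pt "0.4 0.014 -0.01 0.38 -0.008" --pt "0.4 0.014 -0.01 0.38 -0.008" --pt "0.4 0.014 -0.01 0.38 -0.008"

```text
clock: 7.1
position: [0.5477, 0.3111, 0.0688]
tool_rot: [[-0.048, 0.999, 0.001], [0.999, 0.048, -0.0], [-0.0, 0.001, -1.0]]
ft_force: [-0.2, -0.4, 0.2]
grip_width: 0.0596
gripper_force: 0.0
```

```bash
python3 -c "
from sp import *
go([0.546,0.3107,0.0095],92.8)"
```

```text
row [-0.0009 -0.0059  0.1978] -0.0004 | pos [0.5477 0.3111 0.0688] ang 92.76 t 7.1 w 0.0596 gf 0.0 F [-0.2 -0.4  0.2]
```

>>> carry_out --pt "0.4 -0.001 -0.006 0.1 0" --pt "0.4 -0.001 -0.006 0.16 0" --pt "0.4 -0.001 -0.006 0.197 0" --pt "0.4 -0.001 -0.006 0.197 0" --pt "0 -0.001 -0.006 0.197 0" --pt "-1 -0.001 -0.006 0.197 0" --pt "-1 -0.001 -0.006 0.197 0" --pt "-1 -0.001 -0.006 0.197 0" --pt "-1 -0.001 -0.006 0.197 0" --pt "-1 -0.001 -0.006 0.197 0"

```text
clock: 8.1
position: [0.5458, 0.3129, 0.0103]
tool_rot: [[-0.051, 0.999, 0.002], [0.999, 0.051, 0.001], [0.001, 0.003, -1.0]]
ft_force: [-0.8, -0.6, 5.4]
grip_width: 0.0333
gripper_force: 60.0
```

```bash
python3 -c "
from sp import *
go([0.546,0.3107,0.0095],92.8); go([0.53,-0.03,0.14],92.8)"
```

```text
row [-0.0073  0.0004  0.0028] 0.0015 | pos [0.5458 0.3129 0.0103] ang 92.93 t 8.1 w 0.0333 gf 60.0 F [-0.8 -0.6  5.4]
row [-1.1382 -0.1098 -0.434 ] 0.0015 | pos [0.5458 0.3129 0.0103] ang 92.93 t 8.1 w 0.0333 gf 60.0 F [-0.8 -0.6  5.4]
```

>>> carry_out --pt "-1 0 0 -0.1 0" --pt "-1 0 0 -0.25 0" --pt "-1 -0.1 0 -0.4 0" --pt "-1 -0.25 -0.03 -0.45 0" --pt "-1 -0.4 -0.04 -0.45 0" --pt "-1 -0.55 -0.05 -0.45 0" --pt "-1 -0.7 -0.07 -0.45 0" --pt "-1 -0.85 -0.09 -0.45 0" --pt "-1 -1.0 -0.1 -0.45 0"

```text
clock: 9.0
position: [0.5281, 0.0088, 0.1428]
tool_rot: [[-0.051, 0.999, -0.002], [0.999, 0.051, -0.0], [-0.0, -0.002, -1.0]]
ft_force: [-0.1, -0.9, -2.4]
grip_width: 0.0333
gripper_force: 60.3
```

```bash
python3 -c "
from sp import *
go([0.523,-0.24,0.14],92.8)"
```

```text
row [-0.8273 -0.0596  0.0098] 0.0016 | pos [0.5281 0.0088 0.1428] ang 92.94 t 9.0 w 0.0333 gf 60.3 F [-0.1 -0.9 -2.4]
```

>>> carry_out --pt "-1 -0.15 -0.01 0 0" --pt "-1 -0.3 -0.02 0 0" --pt "-1 -0.45 -0.03 0 0" --pt "-1 -0.6 -0.04 0 0" --pt "-1 -0.75 -0.055 0 0" --pt "-1 -0.827 -0.06 0 0" --pt "-1 -0.827 -0.06 0 0" --pt "-1 -0.827 -0.06 0 0"

```text
clock: 9.8
position: [0.5236, -0.2379, 0.1427]
tool_rot: [[-0.049, 0.999, -0.002], [0.999, 0.049, 0.002], [0.002, -0.002, -1.0]]
ft_force: [0.4, 1.2, -2.2]
grip_width: 0.033
gripper_force: 60.3
```

```bash
python3 -c "
from sp import *
go([0.523,-0.24,0.14],92.8)
im=grab('wrist'); cv2.imwrite('pics/w3.png',cv2.resize(im['color'][...,::-1],(800,600),interpolation=cv2.INTER_CUBIC)); grab('top'); grab('scene')"
```

```text
row [-0.0069 -0.0023  0.0089] 0.0003 | pos [ 0.5236 -0.2379  0.1427] ang 92.83 t 9.8 w 0.033 gf 60.3 F [ 0.4  1.2 -2.2]
```

View pics/w3.png

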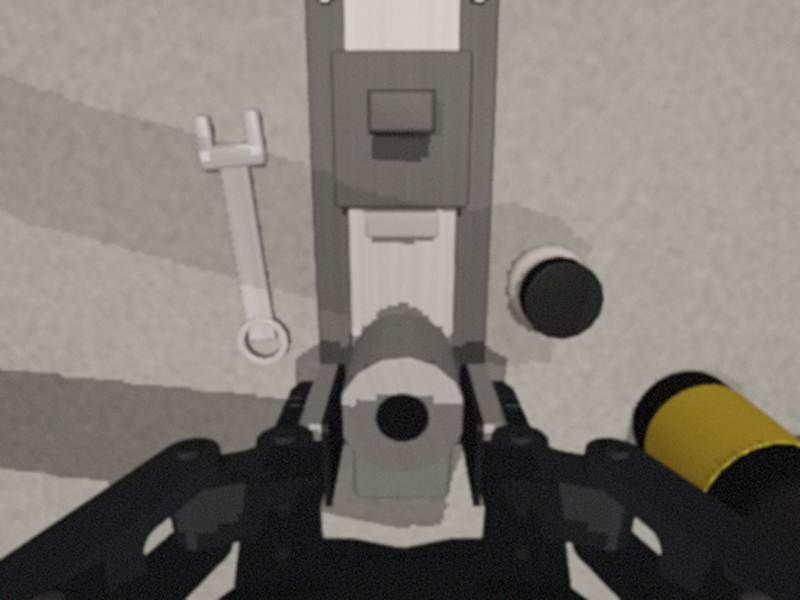

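The held spacer is at (402,416), lined up with the bed. The jaw plate is at (400,225) and the post at (402,110), so the jaw is drawn back. Next I'll measure these in caliper axes.

```bash
cat > m4.py <<'E'
from h import *
im=dict(np.load('wrist.npz')); P=cloud(im); Z=P[...,2]
C=np.array([0.5215,-0.2124]); a=np.radians(2.8)
def loc(p): d=np.asarray(p)[...,:2]-C; return np.stack([d[...,0]*np.cos(a)+d[...,1]*np.sin(a),-d[...,0]*np.sin(a)+d[...,1]*np.cos(a)],-1)
def world(l): return C+np.array([[np.cos(a),-np.sin(a)],[np.sin(a),np.cos(a)]])@l
L=loc(P)
def seg(n,z,tol=.003,ylo=-.15,yhi=.15,xm=.045):
    m=(abs(Z-z)<tol)&(abs(L[...,0])<xm)&(L[...,1]>ylo)&(L[...,1]<yhi)
    nc,lab,st,_=cv2.connectedComponentsWithStats(m.astype(np.uint8))
    if nc<2: print(n,'none'); return
    i=1+st[1:,4].argmax(); Q=L[lab==i]; lo,hi=np.percentile(Q,[1,99],0)
    print(n,st[i,4],lo.round(4),hi.round(4),'mid',((lo+hi)/2).round(4),'z',np.median(Z[lab==i]).round(4)); return lab==i
if __name__=='__main__':
    seg('post',.0925,ylo=0); seg('jawplate',.0605,ylo=-.02,yhi=.05); seg('carr',.0465,ylo=-.02); seg('bedend',.03,ylo=.05)
    seg('housing',.076,ylo=-.15,yhi=-.07,xm=.04)
    m=seg('spacertop',.1754,tol=.004,ylo=-.08,yhi=.03,xm=.03)
    u=np.argwhere(m)[:,::-1]; e=cv2.fitEllipse(cv2.convexHull(u.astype(np.int32))); print(e, loc(atz(im,[e[0]],.1754)[0]).round(4))
    print('bore',loc(atz(im,[(402*.64,416.5*.64)],.1754)[0]).round(4),'tcp',loc(observe()['position']).round(4))
E
python3 m4.py
```

```text
post 1120 [-0.0125  0.0492] [0.0123 0.0644] mid [-0.0001  0.0568] z 0.0924
jawplate 708 [-0.0166  0.003 ] [0.0169 0.0135] mid [0.0001 0.0083] z 0.0606
carr 7732 [-0.0324  0.0138] [0.032  0.0863] mid [-0.0002  0.05  ] z 0.0466
bedend 2356 [-0.0273  0.0896] [0.0272 0.1119] mid [-0.      0.1008] z 0.0301
housing 1318 [-0.0243 -0.1313] [ 0.024  -0.1059] mid [-0.0002 -0.1186] z 0.076
spacertop 5127 [-0.0198 -0.0442] [ 0.0207 -0.0107] mid [ 0.0004 -0.0274] z 0.1754
((256.9612731933594, 260.95263671875), (74.92376708984375, 135.15550231933594), 89.95230865478516) [ 0.0004 -0.0256]
bore [ 0.0005 -0.0283] tcp [ 0.0021 -0.023 ]
```

>>> carry_out --pt "-1 0 0 0.1 0" --pt "-1 0 0 0.2 0" --pt "-1 0 0 0.27 0" --pt "-1 0 0 0.31 0" --pt "-1 0 0 0.335 0" --pt "-1 0 0 0.335 0" --pt "-1 0 0 0.335 0"

```text
clock: 10.65
position: [0.5257, -0.2379, 0.0442]
tool_rot: [[-0.052, 0.999, 0.002], [0.999, 0.052, -0.001], [-0.001, 0.002, -1.0]]
ft_force: [0.2, -0.1, -2.8]
grip_width: 0.033
gripper_force: 60.2
```

```bash
python3 -c "
from m4 import *
go([*world([0.001,-0.025]),0.0373],92.8); print(loc(observe()['position']).round(4), observe()['tool_rot'].round(4).tolist() if hasattr(observe()['tool_rot'],'round') else '')"
```

```text
row [ 0.0023 -0.0066  0.0229] 0.0018 | pos [ 0.5257 -0.2379  0.0442] ang 92.96 t 10.65 w 0.033 gf 60.2 F [ 0.2 -0.1 -2.8]
[ 0.003  -0.0257] [[-0.0516, 0.9987, 0.0018], [0.9987, 0.0516, -0.0006], [-0.0007, 0.0018, -1.0]]
```

```bash
python3 -c "
from m4 import *
import m4
im=grab('wrist'); m4.P=cloud(im); m4.Z=m4.P[...,2]; m4.L=loc(m4.P)
seg('post',.0925,ylo=0); seg('jawplate',.0605,ylo=-.01,yhi=.03); seg('carr',.0465,ylo=-.02); seg('bed',.03,ylo=.05); 
m=seg('spacer',.077,tol=.004,ylo=-.08,yhi=.03,xm=.024)
g=im['color'].mean(2); 
# bore: dark blob inside the spacer top
c=proj(im,[*world([0.001,-0.028]),.077])[0]; print(c)
x,y=int(c[0]),int(c[1]); w=g[y-30:y+30,x-30:x+30]; b=((w<45)*1).astype(np.uint8); nc,lab,st,ce=cv2.connectedComponentsWithStats(b)
for i in range(1,nc):
    if st[i,4]>60: print(st[i],loc(atz(im,[ce[i]+[x-30,y-30]],.077)[0]).round(4))
cv2.imwrite('pics/w4.png',cv2.resize(im['color'][...,::-1],(800,600)))
"
```

```text
post 3930 [-0.0127  0.0492] [0.0124 0.0645] mid [-0.0001  0.0569] z 0.0925
jawplate 1960 [-0.0165  0.0028] [0.0166 0.0143] mid [0.0001 0.0086] z 0.0605
carr 17884 [-0.0323  0.0145] [0.032  0.0837] mid [-0.0001  0.0491] z 0.0466
bed none
spacer 5143 [-0.0196 -0.0443] [ 0.0212 -0.0108] mid [ 0.0008 -0.0275] z 0.0769
[253.65732072 265.94353365]
[ 18  19  32  28 713] [ 0.0024 -0.0286]
```

View pics/w4.png

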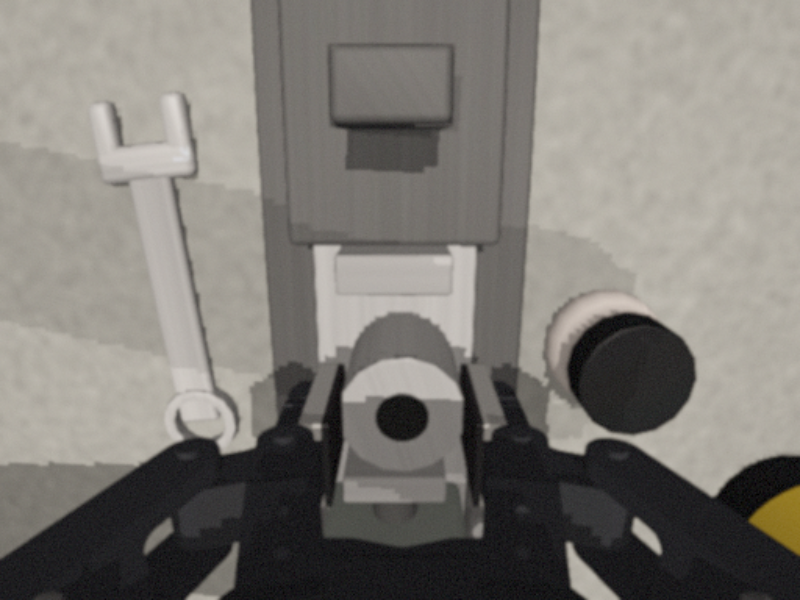

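The bore at (401,416) sits about 2.4 mm to +x of the bed's axis, and its y is centred. I'll correct x while lowering gently.

>>> carry_out --pt "-1 0 -0.008 0.003 0" --pt "-1 0 -0.008 0.008 0" --pt "-1 0 -0.008 0.012 0" --pt "-1 0 -0.008 0.015 0" --pt "-1 0 -0.008 0.018 0" --pt "-1 0 -0.008 0.021 0" --pt "-1 0 -0.008 0.021 0"

```text
clock: 11.4
position: [0.5223, -0.2381, 0.0374]
tool_rot: [[-0.051, 0.999, -0.0], [0.999, 0.051, -0.0], [-0.0, -0.0, -1.0]]
ft_force: [-2.4, 0.5, 1.8]
grip_width: 0.0332
gripper_force: 60.8
```

```bash
cat > bore.py <<'E'
from m4 import *
def bore(zt,y0=-0.028):
    im=grab('wrist'); g=im['color'].mean(2); c=proj(im,[*world([0.001,y0]),zt])[0]; x,y=int(c[0]),int(c[1])
    b=(g[y-30:y+30,x-30:x+30]<45).astype(np.uint8); nc,lab,st,ce=cv2.connectedComponentsWithStats(b)
    for i in range(1,nc):
        if 60<st[i,4]<1200: print('bore',st[i],loc(atz(im,[ce[i]+[x-30,y-30]],zt)[0]).round(4))
E
python3 -c "
from bore import *
z=observe()['position'][2]; go([*world([0.001,-0.025]),0.0373],92.8); bore(z+.0327)"
```

```text
row [0.0025 0.005  0.0003] 0.0014 | pos [ 0.5223 -0.2381  0.0374] ang 92.92 t 11.4 w 0.0332 gf 60.8 F [-2.4  0.5  1.8]
bore [ 10  19  32  28 711] [-0.0011 -0.0286]
```

>>> carry_out --pt "-1 0 0.003 0.002 0" --pt "-1 0 0.003 0.002 0" --pt "-0.2 0 0.003 0.002 0" --pt "0.2 0 0.003 0 0" --pt "0.2 0 0.003 0 0" --pt "0.2 0 0.003 0 0" --pt "0.2 0 0.003 -0.05 0" --pt "0.2 0 0.003 -0.15 0" --pt "0.2 0 0.003 -0.3 0" --pt "0.2 0 0.003 -0.4 0" --pt "0.2 0 0.003 -0.4 0"

```text
clock: 12.55
position: [0.5281, -0.2395, 0.164]
tool_rot: [[-0.051, 0.999, 0.012], [0.999, 0.051, -0.005], [-0.006, 0.012, -1.0]]
ft_force: [0.3, 0.2, 0.5]
grip_width: 0.0509
gripper_force: 0.0
```

```bash
python3 -c "
from bore import *
import m4
go([*world([0,0.0568]),0.16],2.8); bore(.070)
im=dict(np.load('wrist.npz')); m4.P=cloud(im); m4.Z=m4.P[...,2]; m4.L=loc(m4.P)
seg('post',.0925,ylo=0); seg('jawplate',.0605,ylo=-.01,yhi=.03); seg('spacer',.07,tol=.003,ylo=-.07,yhi=0.0,xm=.03); seg('anvil',.0605,ylo=-.082,yhi=-.05,xm=.024)
cv2.imwrite('pics/w5.png',cv2.resize(im['color'][...,::-1],(800,600)))
"
```

```text
row [ 0.2806 -0.017   0.0115] 1.0488 | pos [ 0.5281 -0.2395  0.164 ] ang 92.93 t 12.55 w 0.0509 gf 0.0 F [0.3 0.2 0.5]
bore [ 22  25  15  14 170] [-0.0006 -0.0289]
post 961 [-0.0126  0.0492] [0.0126 0.0645] mid [0.     0.0569] z 0.0924
jawplate 682 [-0.0162  0.0016] [0.0168 0.0137] mid [0.0003 0.0076] z 0.0606
spacer 1530 [-0.017  -0.0444] [ 0.016  -0.0114] mid [-0.0005 -0.0279] z 0.0701
anvil 481 [-0.0161 -0.0695] [ 0.017  -0.0593] mid [ 0.0004 -0.0644] z 0.0604
```

View pics/w5.png

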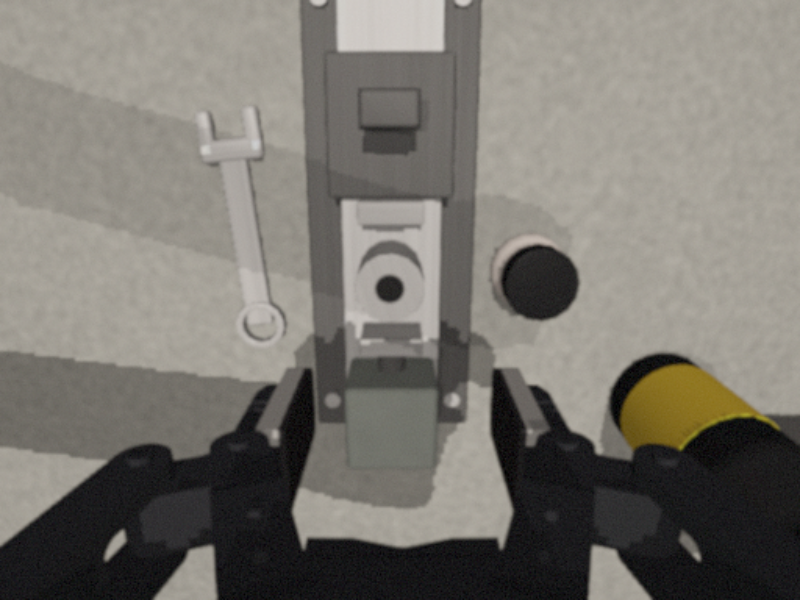

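The spacer stands free on the bed with its bore at (389,288), x −0.5 mm and y −28.5 mm. The jaw face is at about +2 mm and the anvil at −60 mm. I'll grip the post across x, which won't shift it along y.

>>> carry_out --pt "0.1 0.14 -0.012 0 0" --pt "0.1 0.281 -0.017 0 0" --pt "0.1 0.281 -0.017 0.01 0" --pt "0.1 0.281 -0.017 0.1 0" --pt "0.1 0.281 -0.017 0.18 0" --pt "0.1 0.281 -0.017 0.2 0" --pt "0.1 0.281 -0.017 0.2 0"

```text
clock: 13.3
position: [0.5119, -0.1538, 0.0951]
tool_rot: [[-0.051, 0.999, -0.004], [0.999, 0.051, 0.001], [0.002, -0.004, -1.0]]
ft_force: [0.4, 0.8, -1.1]
grip_width: 0.047
gripper_force: 0.0
```

```bash
python3 -c "
from bore import *
go([*world([0,0.0565]),0.058],92.8)"
```

```text
row [-0.0085  0.023   0.1235] 0.0014 | pos [ 0.5119 -0.1538  0.0951] ang 92.92 t 13.3 w 0.047 gf 0.0 F [ 0.4  0.8 -1.1]
```

>>> carry_out --pt "0.1 -0.008 0.023 0 0" --pt "0.1 -0.008 0.023 0 0" --pt "0.1 -0.008 0.023 0 0"

```text
clock: 13.6
position: [0.5222, -0.1565, 0.0981]
tool_rot: [[-0.051, 0.999, 0.002], [0.999, 0.051, -0.001], [-0.001, 0.002, -1.0]]
ft_force: [0.1, -0.2, -0.0]
grip_width: 0.0468
gripper_force: 0.0
```

```bash
python3 -c "
from bore import *
go([*world([0,0.0565]),0.058],92.8)"
```

```text
row [ 0.0025 -0.0117  0.1337] 0.0013 | pos [ 0.5222 -0.1565  0.0981] ang 92.91 t 13.6 w 0.0468 gf 0.0 F [ 0.1 -0.2 -0. ]
```

>>> carry_out --pt "0.1 0.002 -0.009 0.04 0" --pt "0.1 0.002 -0.009 0.08 0" --pt "0.1 0.002 -0.009 0.12 0" --pt "0.1 0.002 -0.009 0.131 0" --pt "0.1 0.002 -0.009 0.131 0"

```text
clock: 14.1
position: [0.5168, -0.1553, 0.0561]
tool_rot: [[-0.051, 0.999, -0.003], [0.999, 0.051, 0.001], [0.001, -0.003, -1.0]]
ft_force: [-0.0, 0.3, 0.3]
grip_width: 0.0473
gripper_force: 0.0
```

```bash
python3 -c "
from bore import *
go([*world([0,0.0565]),0.058],92.8)"
```

```text
row [-0.0025  0.0062 -0.0062] 0.0016 | pos [ 0.5168 -0.1553  0.0561] ang 92.93 t 14.1 w 0.0473 gf 0.0 F [-0.   0.3  0.3]
```

>>> carry_out --pt "0.1 -0.002 0.005 -0.004 0" --pt "0.1 -0.002 0.005 -0.004 0" --pt "-0.2 -0.002 0.005 -0.004 0" --pt "-1 -0.002 0.005 -0.004 0" --pt "-1 -0.002 0.005 -0.004 0" --pt "-1 -0.002 0.005 -0.004 0" --pt "-1 -0.002 0.005 -0.004 0" --pt "-1 -0.002 0.005 -0.004 0"

```text
clock: 14.9
position: [0.5191, -0.1564, 0.0596]
tool_rot: [[-0.051, 0.999, -0.001], [0.999, 0.051, -0.001], [-0.001, -0.001, -1.0]]
ft_force: [-3.0, -0.6, 6.6]
grip_width: 0.0243
gripper_force: 60.2
```

```bash
python3 -c "
from bore import *
go([*world([0,0.0565]),0.058],92.8); print(loc(observe()['position']).round(4))"
```

```text
row [ 0.0015 -0.0012  0.0053] 0.0014 | pos [ 0.5191 -0.1564  0.0596] ang 92.92 t 14.9 w 0.0243 gf 60.2 F [-3.  -0.6  6.6]
[0.0004 0.0561]
```

>>> carry_out --pt "-1 -0.007 0 0 0" --pt "-1 -0.014 0 0 0" --pt "-1 -0.021 0 0 0" --pt "-1 -0.028 0 0 0" --pt "-1 -0.035 0 0 0" --pt "-1 -0.042 0 0 0" --pt "-1 -0.049 0 0 0" --pt "-1 -0.056 0 0 0" --pt "-1 -0.063 0 0 0" --pt "-1 -0.07 0 0 0" --pt "-1 -0.075 0 0 0" --pt "-1 -0.075 0 0 0"

```text
clock: 16.1
position: [0.5199, -0.1712, 0.0596]
tool_rot: [[-0.054, 0.999, -0.004], [0.998, 0.054, 0.008], [0.008, -0.003, -1.0]]
ft_force: [-6.2, 11.3, 10.0]
grip_width: 0.0238
gripper_force: 60.8
```

```bash
cat > st.py <<'E'
from bore import *
import m4
p=[];f=[]
go([*world([0,0.0247]),0.059],92.8); print('tcp',loc(observe()['position']).round(4))
im=grab('wrist'); m4.P=cloud(im); m4.Z=m4.P[...,2]; m4.L=loc(m4.P)
for n,z,lo,hi,xm in [('post',.0925,-.0,.1,.016),('jaw',.0605,-.05,.03,.02),('carr',.0465,-.03,.1,.036),('spacer',.07,-.08,0,.02),('anvil',.0605,-.085,-.05,.02),('housing',.076,-.14,-.07,.03)]: seg(n,z,ylo=lo,yhi=hi,xm=xm)
E
python3 st.py
```

```text
row [-0.0552 -0.0015  0.0015] 0.0036 | pos [ 0.5199 -0.1712  0.0596] ang 93.11 t 16.1 w 0.0238 gf 60.8 F [-6.2 11.3 10. ]
tcp [0.0004 0.0413]
post 2123 [-0.0144  0.0348] [0.0144 0.0521] mid [-0.      0.0435] z 0.0925
jaw 1559 [-0.0167 -0.0239] [ 0.0165 -0.0002] mid [-0.0001 -0.0121] z 0.0605
carr 6724 [-0.0323  0.0303] [0.0321 0.0722] mid [-0.0001  0.0513] z 0.0465
spacer 912 [-0.0154 -0.0245] [ 0.014  -0.0125] mid [-0.0007 -0.0185] z 0.07
anvil none
housing none
```

>>> carry_out --pt "-1 -0.006 0 0 0" --pt "-1 -0.012 0 0 0" --pt "-1 -0.018 0 0 0" --pt "-1 -0.024 0 0 0" --pt "-1 -0.03 0 0 0" --pt "-1 -0.03 0 0 0"

```text
clock: 16.75
position: [0.5203, -0.1801, 0.0596]
tool_rot: [[-0.054, 0.999, -0.004], [0.998, 0.054, 0.008], [0.008, -0.003, -1.0]]
ft_force: [-5.1, 9.9, 10.0]
grip_width: 0.0242
gripper_force: 60.8
```

```bash
python3 st.py
```

```text
row [-0.0254 -0.0015  0.0018] 0.0036 | pos [ 0.5203 -0.1801  0.0596] ang 93.11 t 16.75 w 0.0242 gf 60.8 F [-5.1  9.9 10. ]
tcp [0.0004 0.0323]
post 2141 [-0.0144  0.0259] [0.0146 0.0431] mid [0.0001 0.0345] z 0.0924
jaw 1544 [-0.0167 -0.0324] [ 0.0165 -0.009 ] mid [-0.0001 -0.0207] z 0.0605
carr 6728 [-0.0323  0.0212] [0.0321 0.0633] mid [-0.0001  0.0423] z 0.0465
spacer 899 [-0.0153 -0.0336] [ 0.0141 -0.0217] mid [-0.0006 -0.0276] z 0.07
anvil none
housing none
```

>>> carry_out --pt "-1 -0.003 0 0 0" --pt "-1 -0.006 0 0 0" --pt "-1 -0.009 0 0 0" --pt "-1 -0.012 0 0 0" --pt "-1 -0.015 0 0 0" --pt "-1 -0.018 0 0 0" --pt "-1 -0.021 0 0 0" --pt "-1 -0.024 0 0 0" --pt "-1 -0.024 0 0 0" --pt "-1 -0.024 0 0 0"

```text
clock: 17.8
position: [0.5205, -0.1854, 0.0596]
tool_rot: [[-0.055, 0.998, -0.005], [0.998, 0.055, 0.01], [0.01, -0.004, -1.0]]
ft_force: [-5.2, 12.3, 11.8]
grip_width: 0.0241
gripper_force: 60.9
```

```bash
python3 st.py; python3 -c "
from m4 import *
for n in ['top','scene']:
    im=grab(n); P=cloud(im)
    c=proj(im,[*world([0,-0.06]),.05])[0].astype(int); cr=im['color'][c[1]-30:c[1]+30,c[0]-40:c[0]+40,::-1]
    cv2.imwrite(f'pics/{n}_g.png',cv2.resize(cr,None,fx=8,fy=8,interpolation=cv2.INTER_CUBIC))
"
```

```text
row [-0.0077 -0.0012  0.0019] 0.0041 | pos [ 0.5205 -0.1854  0.0596] ang 93.16 t 17.8 w 0.0241 gf 60.9 F [-5.2 12.3 11.8]
tcp [0.0004 0.027 ]
post 2124 [-0.0145  0.0203] [0.0145 0.0377] mid [-0.     0.029] z 0.0924
jaw 1555 [-0.0168 -0.0383] [ 0.0165 -0.0146] mid [-0.0002 -0.0265] z 0.0605
carr 6714 [-0.0322  0.0158] [0.0321 0.0579] mid [-0.0001  0.0369] z 0.0465
spacer 911 [-0.0154 -0.0388] [ 0.0142 -0.0269] mid [-0.0006 -0.0329] z 0.07
anvil none
housing none
```

>>> carry_out --pt "-1 -0.003 0 0 0" --pt "-1 -0.006 0 0 0" --pt "-1 -0.009 0 0 0" --pt "-1 -0.011 0 0 0" --pt "-1 -0.011 0 0 0" --pt "-1 -0.011 0 0 0"

```text
clock: 18.55
position: [0.5207, -0.1874, 0.0596]
tool_rot: [[-0.056, 0.998, -0.005], [0.998, 0.056, 0.012], [0.012, -0.005, -1.0]]
ft_force: [-5.8, 14.3, 13.6]
grip_width: 0.024
gripper_force: 61.0
```

```bash
python3 st.py
```

```text
row [-0.0009 -0.0013  0.0019] 0.0045 | pos [ 0.5207 -0.1874  0.0596] ang 93.19 t 18.55 w 0.024 gf 61.0 F [-5.8 14.3 13.6]
tcp [0.0004 0.025 ]
post 2143 [-0.0146  0.0183] [0.0143 0.0356] mid [-0.0001  0.027 ] z 0.0924
jaw 1557 [-0.0167 -0.0406] [ 0.0165 -0.0165] mid [-0.0001 -0.0286] z 0.0605
carr 6717 [-0.0323  0.0141] [0.0321 0.0559] mid [-0.0001  0.035 ] z 0.0465
spacer 895 [-0.0158 -0.0407] [ 0.0142 -0.0289] mid [-0.0008 -0.0348] z 0.0699
anvil none
housing none
```

>>> carry_out --pt "-1 0.008 0 0 0" --pt "-1 0.016 0 0 0" --pt "-1 0.024 0 0 0" --pt "-1 0.03 0 0 0" --pt "-1 0.03 0 0 0"

```text
clock: 19.1
position: [0.5207, -0.1876, 0.0596]
tool_rot: [[-0.052, 0.999, -0.002], [0.999, 0.052, 0.001], [0.001, -0.002, -1.0]]
ft_force: [-3.5, 2.3, 6.2]
grip_width: 0.024
gripper_force: 60.3
```

```bash
python3 st.py
```

```text
row [-0.0004 -0.0014  0.0021] 0.0021 | pos [ 0.5207 -0.1876  0.0596] ang 92.98 t 19.1 w 0.024 gf 60.3 F [-3.5  2.3  6.2]
tcp [0.0004 0.0248]
post 2118 [-0.0146  0.0185] [0.0145 0.0358] mid [-0.      0.0271] z 0.0925
jaw 1534 [-0.0165 -0.0403] [ 0.0165 -0.0166] mid [-0.     -0.0284] z 0.0605
carr 6760 [-0.0323  0.0136] [0.0321 0.0559] mid [-0.0001  0.0348] z 0.0465
spacer 937 [-0.0158 -0.0415] [ 0.0141 -0.0291] mid [-0.0009 -0.0353] z 0.07
anvil none
housing none
```

>>> carry_out --pt "-0.2 0 0 0 0" --pt "0.1 0 0 0 0" --pt "0.1 0 0 0 0" --pt "0.1 0 0 -0.05 0" --pt "0.1 0 0 -0.15 0" --pt "0.1 0 0 -0.3 0" --pt "0.1 -0.1 0 -0.4 0" --pt "0.1 -0.25 0 -0.45 0" --pt "0.1 -0.25 0 -0.45 0" --pt "0.1 -0.25 0 -0.45 0"

```text
clock: 20.15
position: [0.5252, -0.2665, 0.1954]
tool_rot: [[-0.047, 0.999, 0.002], [0.999, 0.047, -0.001], [-0.001, 0.002, -1.0]]
ft_force: [-0.3, 1.1, 0.0]
grip_width: 0.0468
gripper_force: 0.0
```

```bash
python3 st.py; python3 -c "
from bore import *
bore(.07,-.036)
im=dict(np.load('wrist.npz')); cv2.imwrite('pics/w6.png',cv2.resize(im['color'][100:340,100:420,::-1],(800,600),interpolation=cv2.INTER_CUBIC))"
```

```text
row [ 0.2638 -0.0049  0.4543] -0.0014 | pos [ 0.5252 -0.2665  0.1954] ang 92.68 t 20.15 w 0.0468 gf 0.0 F [-0.3  1.1  0. ]
tcp [ 0.001  -0.0542]
post 721 [-0.0128  0.0183] [0.013 0.033] mid [0.0001 0.0256] z 0.0924
jaw 550 [-0.016  -0.0326] [ 0.0166 -0.0179] mid [ 0.0003 -0.0253] z 0.0607
carr 5381 [-0.0323 -0.017 ] [0.032  0.0549] mid [-0.0002  0.019 ] z 0.0466
spacer 1280 [-0.0168 -0.063 ] [ 0.0163 -0.0297] mid [-0.0002 -0.0464] z 0.07
anvil 351 [-0.0159 -0.0742] [ 0.0172 -0.0647] mid [ 0.0007 -0.0694] z 0.0604
housing 2761 [-0.024  -0.1305] [ 0.0246 -0.0819] mid [ 0.0003 -0.1062] z 0.0759
bore [ 22  37  14  13 131] [-0.0005 -0.0473]
```

View pics/w6.png

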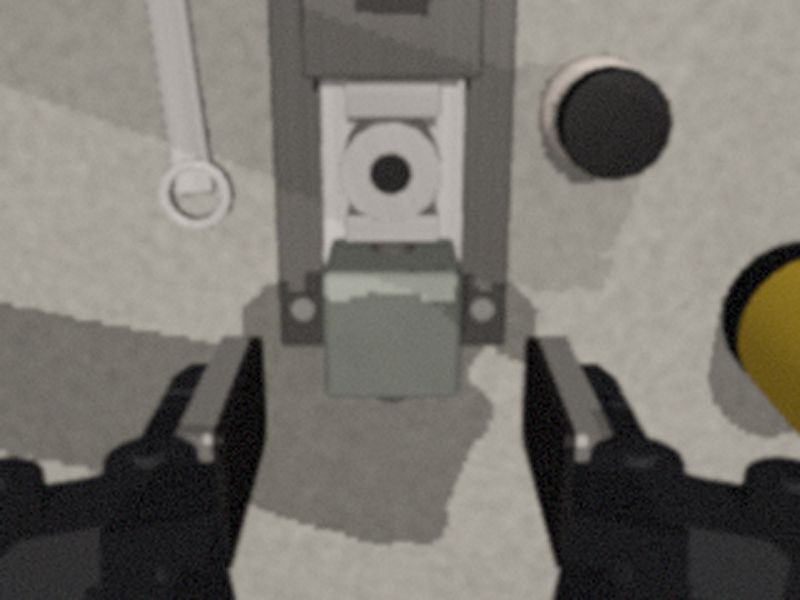

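The spacer is clamped upright between the jaw plate at (390,100) and the anvil plate at (390,228), centred to −0.5 mm. The anvil has moved back about 5.3 mm of its 12 mm, leaving a gap of about 6.7 mm. The gripper is clear, so I'm handing the job in.

```bash
python3 -c "
from workcell import *
print(close_job())"
```

```text
the job is handed in; nothing more can be done
None
```

The job is handed in: the 36 mm spacer stands upright and centred on the caliper bed, clamped with the anvil pressed back about 5.3 mm of its 12 mm, and the gripper is clear of everything.

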